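Slide the cooled biscotti off the baking tray into the biscuit box and shut it

ROBOT

A 6-joint arm with a two-finger parallel gripper is mounted at the origin on a cart in front of the work surface, level with it; the furniture and walls round the work are solid. World frame = base frame: x ahead of the robot, y to its left, z up, the work surface at z = 0. Lengths are in mm, angles in rad, forces in N, time in s.
With the tool pointing down it reaches from about 250 to 775 mm from the base axis. Payload 8.9 kg.
Tool frame: the origin (TCP) lies at the very end of the fingers, on their centre line; the grasp point (between the pads) lies 19 mm behind it; x points along the fingers, y is the direction in which the jaws open and shut, and the axes are right-handed (so a half turn about x gives the same grasp; the last joint's range is limited). The gripper opens to 85 mm and grips with 20 to 120 N. Pads are 22 mm wide; open, the fingers measure 114 mm over their backs; the gripper's body (76 mm by 85 mm) begins 54 mm behind the grasp point. The pads swing forward as they close: fully open they stand 13 mm farther back than shut.
Start: joints at [1.067, 0.291, -0.153, 1.127, 0, 1.431], TCP at [187.294, 490.453, 208.705] pointing down, gripper open.
Joint ranges: [-2.52, 2.52], [-0.91, 1.74], [-1.3, 1.37], [-1.96, 2.02], [-1.52, 1.47], [-3.14, 3.14]. Speed limits (rad/s): [2.22, 2.22, 2.79, 3.14, 3.14, 3.14].

INTERFACE

Orientations are given as [roll, pitch, yaw] about the fixed x, y, z axes, in that order (R = Rz(yaw) Ry(pitch) Rx(roll)).
In Python, from station import r gives the robot as it stands.
- The arm moves only by the tool carry_out, never from a script. Its arguments are lists of equal length, an entry for each row: "hand": the gripper's target within -1 to 1 (fully open at 1, half-way at 0, shut at -1); "linear": the shift along the tool's x, y, z in m, a list of three; "rot": the turn, a rotation vector about the tool's x, y, z in rad, a list of three. A call has exactly 5 rows; each row is the pose to reach, as a shift and turn from the pose commanded when the call began, along the tool's axes at that moment; what a row does not reach only later rows make up. A row lasts 1/10 s, in which the tool goes at most 50 mm and 8.59 degrees, less where a joint would pass 70% of its speed; a pose out of reach is approached as far as the arm can. A call with a gripper value outside its range is refused whole. The fingers move at their own pace and stop on an object; "squeeze" is the grip in N (left out, the last holds). Time passes only in rows, so rows that repeat a pose let the fingers close, or fill a call up. It gives the time, the measured TCP pose, the force and the opening at its end, in the units of the state.
- r.read_state(): the state, without advancing time (a new reading comes with each control period).
- r.grab_frame(name): name is "side" or "top" or "wrist"; returns a dict with "color" (384x512x3 uint8, red, green, blue), "fx", "fy", "cx", "cy" (pixels), "extrinsics" (4x4, takes a point from world to camera coordinates); the wrist camera has in their place "T_tool_cam" (4x4, takes a point from camera to tool coordinates, whose origin is the TCP and whose axes are the tool frame's). Camera axes: x right, y up, looking along -z (the intrinsics and any distortion apply to the point x, -y, -z); pixel columns grow to the right and rows downward; lengths in mm; the calibration is good to about 2 mm. The wrist camera is an equidistant fisheye: a pixel r from the principal point sees the ray r / f radians off the axis. A picture is of the moment at which its call begins: read the wrist's pose just before it. There is no depth.
- r.job_done(): hands the job in, once; it reports no verdict.
The state is a dict: "clock": time; "joint_positions": joint angles; "qd": joint speeds; "tau": joint torques, N m; "tcp_pos": TCP position; "tool_rot": TCP orientation; "contact_force": force on the tool from outside, world axes, zero at the start; "wrist_torque": the same for the moment, N m; "gripper_width": opening from 0.0 (shut) to 1.0 (fully open).
Only numpy, scipy, OpenCV 4.12 (cv2) and the standard library are available. Lean on these libraries where they do the work, as an engineer would, in place of code of your own. Each camera call takes 0.05 s, during which the arm holds its last target. There are 200 camera calls.

TASK

The biscotti have cooled: pick the baking tray up by its handle, carry it over to the open biscuit box and tip it so that all three slide off the open front into the box, low enough over the box that they do not drop far and without ever touching them with the gripper. Set the empty tray back down flat on the worktop, clear of the box, then shut the lid of the box fully so that they stay crisp. Leave the other things on the worktop where they are.

Things in the scene. Friction and masses are not known exactly. Their poses are not given: they have to be found in the camera images.
- tray: shallow dark-grey metal baking tray, sheet 170 mm long (its x) by 120 mm wide (its y), 3 mm thick, with turned-up rims on three sides (sides 19 mm, back 23 mm high) and an open flat front at +x; black handle at the back (-x). Origin: centre of the underside of the sheet; z up. About 0.2 kg; biscotti on it begin to slide at a tilt of about 16 to 23 degrees
- tray_handle (a point): centre of the tray's black handle, a straight bar along the tray's x, 96 mm long, 22 mm wide (y), 20 mm tall (z); it lies 148 mm behind the tray's origin (tray x = -0.148) and 38 mm above the tray's underside; nothing below it. Axes as the tray's
- tray_lip (a point): middle of the open front edge of the tray, at tray x = +0.085, on the upper face of the sheet. Axes as the tray's
- biscotto_1: biscotto, brown oblong biscuit with round ends, 72 mm long (x), 28 mm wide (y), 18 mm thick (z); origin in the centre of its underside. The one at the tray's right (-y) side of three lying side by side on the tray, lengthwise towards its open front
- biscotto_2: biscotto, brown oblong biscuit with round ends, 72 mm long (x), 28 mm wide (y), 18 mm thick (z); origin in the centre of its underside. The middle one of three lying side by side on the tray, lengthwise towards its open front
- biscotto_3: biscotto, brown oblong biscuit with round ends, 72 mm long (x), 28 mm wide (y), 18 mm thick (z); origin in the centre of its underside. The one at the tray's left (+y) side of three lying side by side on the tray, lengthwise towards its open front
- biscuit_box: cream enamel box, 150 mm (its x) by 190 mm (its y), 90 mm high, walls and floor 4 mm, open on top, standing fixed on the worktop; origin: centre of its underside, z up. The lid is hinged along its back (+x) top edge; wire loops on the two ends (at -y and +y, 48 mm up) stick out 15 mm
- box_mouth (a point): centre of the box's open mouth, at rim height (90 mm above its underside). Axes as the box's
- box_lid (a joint): angle of the box's wooden lid: 0 = shut, 1.57 = standing upright, 1.8 = leaning fully back (stop). It starts open, stays where it is left above about 1.3 rad and falls shut by its own weight below that
- lid_edge (a point): middle of the lid's free edge, on its outer face (the top when shut, the back when open). The lid is 165 mm from hinge to free edge, 198 mm wide, 12 mm thick, with an 8 mm plug on its inner face that drops into the mouth. Site axes: x from the edge towards the hinge side (inwards along the lid), y along the edge, z out of the outer face
- lid_hinge (a point): middle of the lid's hinge line, on the box's back top edge (box x = +0.075, 90 mm up); its y axis is the hinge axis, shared with the box's y
- espresso_cup: bystander: white espresso cup with a handle, 59x83x55 mm, standing; origin at the underside
- teaspoon: bystander: metal teaspoon, 130x27x11 mm, lying; origin at the underside
- jam_jar: bystander: glass jam jar with a white lid, diameter 64, height 87 mm, standing; origin at the underside
- vanilla_bottle: bystander: small brown dropper bottle, diameter 33, height 102 mm, standing; origin at the underside
- salt_jar: bystander: spice jar with a yellow cap and green contents, diameter 42, height 96 mm, standing; origin at the underside
- pepper_jar: bystander: spice jar with a yellow cap and tan contents, diameter 42, height 96 mm, standing; origin at the underside
Not all that is in view belongs to the job. What is shaped like the biscotto_3 but red is not meant. Leave any turquoise look-alike of the biscotto_1 alone.

How it is judged:
By the outcome, as a careful person would: the job done as asked, in the order asked, and still so for the second after the job is handed in, with the robot touching nothing.
It also fails if it takes over 72 s, if anything falls off the work surface, if the arm or the gripper's body presses on something with over 40 N, if the wrist force passes 120 N, or if a joint passes its speed limit or range.

## Working session

There is one attempt and no reset: what is moved stays moved. The work goes in short steps, Python scripts to look and compute and a tool call to move; the robot and the scene stay as the last step left them, time stands still between calls to the robot, and variables do not carry over. Pictures are saved under pics/ and viewed, about 8 in all and at most 12, crops included, and the job is handed in when it is done.

Besides the shell and the picture viewer there is one more tool, called as name(argument=value, ...) on one line, values as JSON. carry_out: Moves the arm, as the interface text tells. Its arguments: {"type":"object","properties":{"hand":{"type":"array"},"linear":{"type":"array"},"rot":{"type":"array"},"squeeze":{"type":"number"}},"required":["hand","linear","rot"]}

```bash
mkdir -p pics; ls; python3 - <<'E'
from station import r
import cv2,numpy as np
s=r.read_state();print(s)
for n in("side","top"):
    f=r.grab_frame(n);cv2.imwrite(f"pics/{n}0.png",cv2.resize(f["color"][:,:,::-1],None,fx=1.5,fy=1.5,interpolation=cv2.INTER_CUBIC))
    print(n,f["fx"],f["fy"],f["cx"],f["cy"],np.array(f["extrinsics"]).round(4).tolist(),[k for k in f])
E
```

```text
pics
{'clock': 0.0, 'joint_positions': array([ 1.06671569e+00,  2.91265695e-01, -1.54093740e-01,  1.12672221e+00,
        2.13469802e-05,  1.43149708e+00]), 'qd': array([-4.98551063e-04, -1.39820361e-03, -2.45247402e-03,  1.92939273e-03,
        1.19051049e-03,  8.66604549e-06]), 'tau': array([-2.49675111e-03, -5.37139678e+01,  3.31374156e+01,  1.57901453e-02,
       -5.24216011e-04, -2.33167917e-06]), 'tcp_pos': array([187.05703361, 490.05545146, 208.15207241]), 'tool_rot': array([-1.72670234,  1.56951083, -2.09148375]), 'contact_force': array([ 0.29562044, -1.388842  ,  0.36250915]), 'wrist_torque': array([-0.04310733,  0.01930647, -0.00552849]), 'gripper_width': 0.9961719072814763}
side 352.5825612069958 352.5825612069958 257.6287965959003 189.44369577309334 [[0.8621, -0.5066, -0.0106, -465.0462], [0.2423, 0.3939, 0.8866, -247.122], [-0.445, -0.767, 0.4623, -910.5236], [0.0, 0.0, 0.0, 1.0]] ['color', 'fx', 'fy', 'cx', 'cy', 'extrinsics']
top 464.78145084816805 464.78145084816805 255.49176756524884 195.6560800699713 [[-0.0215, -0.9997, 0.0066, 55.9249], [0.9969, -0.0209, 0.0757, -576.3669], [-0.0755, 0.0083, 0.9971, -1357.4358], [0.0, 0.0, 0.0, 1.0]] ['color', 'fx', 'fy', 'cx', 'cy', 'extrinsics']
```

View pics/top0.png

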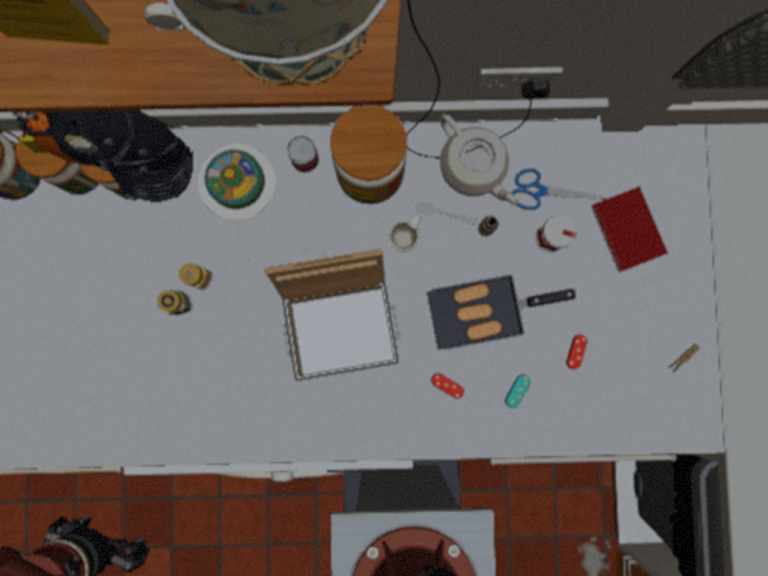

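View pics/side0.png

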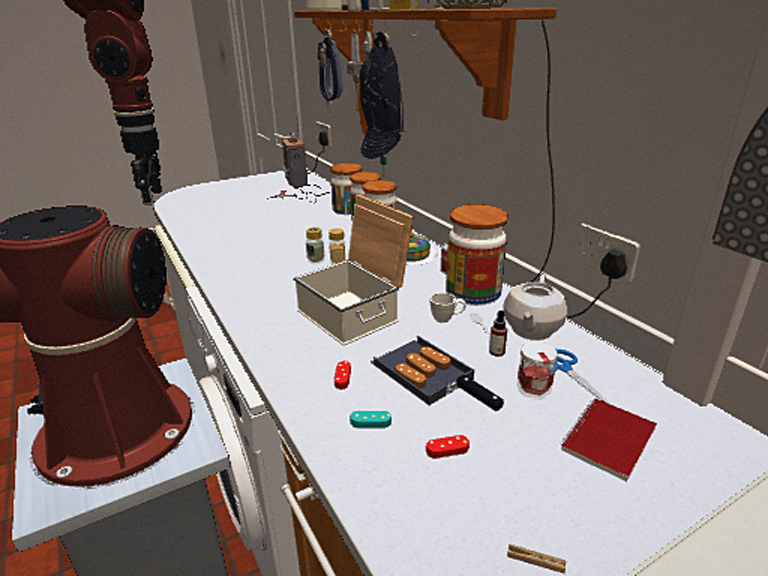

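The tray is at top(475,312), with its handle to the right at (550,298) and the open front facing left. The box is at (340,328) with its lid at (330,275). Candidates for the biscotti are brown at (471,293), (474,312) and (484,329). The look-alikes are red at (447,385) and (577,351) and turquoise at (517,391); I'll leave those alone. Next I fit the poses and check them with an overlay crop.

```bash
cat > h.py <<'E'
import numpy as np,cv2
from station import r
from scipy.optimize import least_squares
from scipy.spatial.transform import Rotation as R
def proj(f,P):
    P=np.atleast_2d(P);E=np.array(f["extrinsics"]);c=P@E[:3,:3].T+E[:3,3]
    return np.c_[f["cx"]+f["fx"]*c[:,0]/-c[:,2], f["cy"]+f["fy"]*c[:,1]/c[:,2]]
def back(f,uv,z):
    E=np.array(f["extrinsics"]);d=E[:3,:3].T@np.array([(uv[0]-f["cx"])/f["fx"],-(uv[1]-f["cy"])/f["fy"],-1])
    o=-E[:3,:3].T@E[:3,3];return o+d*(z-o[2])/d[2]
def place(p,L):  # p=x,y,yaw ; L local points
    c,s=np.cos(p[2]),np.sin(p[2]);L=np.atleast_2d(L);return np.c_[p[0]+c*L[:,0]-s*L[:,1],p[1]+s*L[:,0]+c*L[:,1],L[:,2]]
def fit(p0,obs): # obs list of (frame, local, uv)
    fn=lambda p:np.concatenate([(proj(f,place(p,l))[0]-u) for f,l,u in obs])
    o=least_squares(fn,p0,x_scale=[10,10,.1]);return o.x,fn(o.x)
def wire(im,f,W,s,off,col):
    q=((proj(f,W)-off)*s).round().astype(int);cv2.polylines(im,[q],False,col,1)
E
cat > fit0.py <<'E'
from h import *
T=r.grab_frame("top");S=r.grab_frame("side")
a=lambda *u:np.array(u)/1.5
box,e=fit([450,100,0],[(T,[-75,95,90],a(297,378)),(T,[-75,-95,90],a(397,361)),(S,[-75,95,90],a(297,284)),(S,[-75,-95,90],a(342,309)),(S,[-75,-95,0],a(344,340)),(S,[75,-95,90],a(397,291))])
print("box",box.round(3),e.round(1))
tr,e=fit([450,-130,1.6],[(T,[85,60,3],a(437,349)),(T,[85,-60,3],a(428,290)),(T,[-148+48,0,48],a(528,301)),(T,[-196,0,48],a(575,294)),(S,[85,60,3],a(373,361)),(S,[-196,0,45],a(501,405))])
print("tray",tr.round(3),e.round(1))
np.save("box.npy",box);np.save("tray.npy",tr)
h=place(tr,[[-148,0,38],[85,0,3]]);print(h.round(1))
from itertools import product
def draw(f,lo,hi,s):
    im=cv2.resize(f["color"][lo[1]:hi[1],lo[0]:hi[0],::-1],None,fx=s,fy=s,interpolation=cv2.INTER_CUBIC)
    sq=np.array([[-1,-1],[1,-1],[1,1],[-1,1],[-1,-1]])
    for z in(0,90): wire(im,f,place(box,np.c_[sq*[75,95],np.full(5,z)]),s,lo,(0,0,255))
    wire(im,f,place(tr,np.c_[sq*[85,60],np.full(5,3)]),s,lo,(0,255,0))
    wire(im,f,place(tr,np.c_[sq*[48,11]+[-148,0],np.full(5,48)]),s,lo,(0,255,255))
    for an in(1.57,1.8):
        L=np.array([[75-165*np.cos(an),y,90+165*np.sin(an)] for y in(-99,99)]);wire(im,f,place(box,L),s,lo,(255,0,255))
    return im
A=draw(T,(170,155),(400,265),3.4);B=draw(S,(190,120),(345,280),3.4)
cv2.imwrite("pics/ovT.png",A);cv2.imwrite("pics/ovS.png",B)
E
python3 fit0.py
```

```text
box [5.06537e+02 1.24510e+02 1.45000e-01] [ 0.1 -0.3  0.6 -0.2 -1.4 -4.5 -0.2  0.2 -0.1  4.   0.7 -2.4]
tray [ 538.889 -138.021    1.716] [ 0.4 -0.6 -0.4 -0.7  0.1  0.5  1.1 -0.2 -1.1  0.2 -0.2 -0.9]
[[ 560.3 -284.5   38. ]
 [ 526.6  -53.9    3. ]]
```

View pics/ovT.png

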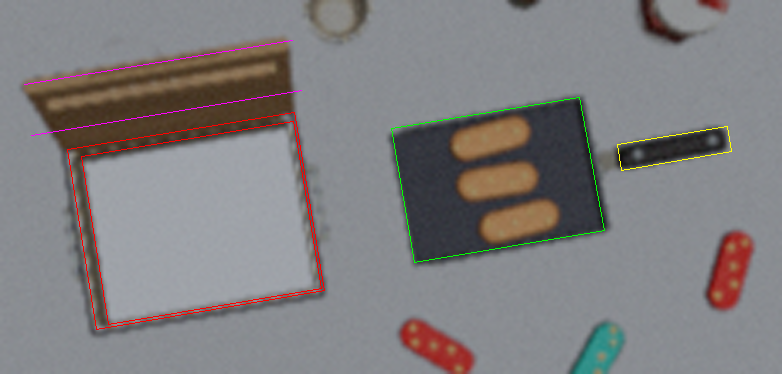

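View pics/ovS.png

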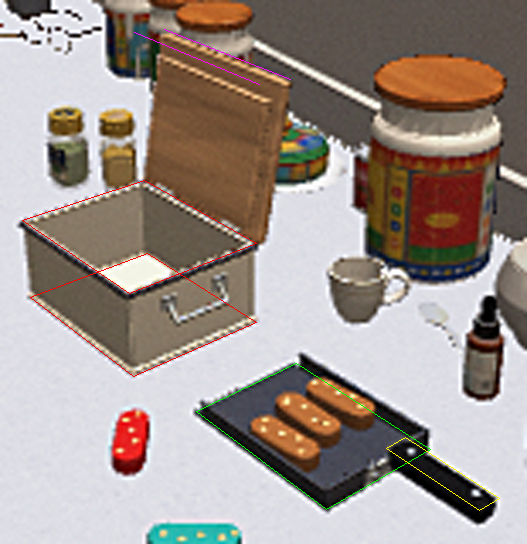

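The overlays agree within about 2 mm in the top view, and all three brown biscotti are on the tray. The lid leans fully back at about 1.8 rad. The tray's long axis is nearly parallel to the box's y, so it can come in over the box's -y end. Next is the motion helper.

```bash
cat >> h.py <<'E'
box=np.load("box.npy");tray=np.load("tray.npy")
def tool(yaw,pitch=0,flip=1):
    """tool rotation for a tray at yaw, front-down pitch; tool x = tray -z, tool y = flip*tray y"""
    Rt=(R.from_euler("z",yaw)*R.from_euler("y",pitch)).as_matrix()
    x=-Rt[:,2];y=flip*Rt[:,1];return R.from_matrix(np.c_[x,y,np.cross(x,y)])
def cur():
    s=r.read_state();return s,np.array(s["tcp_pos"]),R.from_euler("xyz",s["tool_rot"])
def go(p,Rt,s=None):
    s,p0,R0=cur();d=R0.inv().apply(np.array(p)-p0)/1000;v=(R0.inv()*Rt).as_rotvec()
    print("t %.2f"%s["clock"],"tcp",p0.round(1),"grip %.2f"%s["gripper_width"],"F",np.round(s["contact_force"],1),"q",np.round(s["joint_positions"],2))
    print("linear",d.round(4),"|%.0fmm|"%(1000*np.linalg.norm(d)),"rot",v.round(4),"|%.1fdeg|"%np.degrees(np.linalg.norm(v)))
E
python3 - <<'E'
from h import *
g=place(tray,[[-125,0,0]])[0];print(g)
print(cur()[2].as_matrix().round(3))
for fl in(1,-1): go([g[0],g[1],150],tool(tray[2],0,fl))
E
```

```text
[ 556.97194606 -261.70589855    0.        ]
[[-0.     0.357  0.934]
 [-0.001  0.934 -0.357]
 [-1.    -0.001 -0.   ]]
t 0.20 tcp [187.1 490.2 208.4] grip 1.00 F [-1.3 -0.1  0.3] q [ 1.07  0.29 -0.15  1.13  0.    1.43]
linear [ 0.0587 -0.5705  0.6137] |840mm| rot [-2.0807e+00 -9.0000e-04  3.0000e-04] |119.2deg|
t 0.20 tcp [187.1 490.2 208.4] grip 1.00 F [-1.3 -0.1  0.3] q [ 1.07  0.29 -0.15  1.13  0.    1.43]
linear [ 0.0587 -0.5705  0.6137] |840mm| rot [1.0609e+00 3.0000e-04 8.0000e-04] |60.8deg|
```

```bash
cat >> h.py <<'E'
from scipy.spatial.transform import Slerp
def plan(wps,n=1,start=None):
    """wps: list of (p,R,calls). prints last row of each call (straight line), in its own start frame"""
    s,p0,R0=cur()
    print("t %.2f"%s["clock"],"tcp",p0.round(1),"grip %.2f"%s["gripper_width"],"F",np.round(s["contact_force"],1),"q",np.round(s["joint_positions"],2))
    for p,Rt,n in wps:
        p=np.array(p,float);sl=Slerp([0,1],R.concatenate([R0,Rt]));a,b=p0,R0
        for k in range(1,n+1):
            q=p0+(p-p0)*k/n;Q=sl(k/n);d=b.inv().apply(q-a)/1000;v=(b.inv()*Q).as_rotvec()
            print("lin",d.round(4),"rot",v.round(4),"->",q.round(0),"|%.0fmm %.0fdeg|"%(1e3*np.linalg.norm(d),np.degrees(np.linalg.norm(v))));a,b=q,Q
        p0,R0=p,Rt
E
python3 - <<'E'
from h import *
g=place(tray,[[-125,0,0]])[0]
plan([([g[0],g[1],208],tool(tray[2],0,-1),4),([g[0],g[1],17],tool(tray[2],0,-1),1)])
E
```

```text
t 0.20 tcp [187.1 490.2 208.4] grip 1.00 F [-1.3 -0.1  0.3] q [ 1.07  0.29 -0.15  1.13  0.    1.43]
lin [ 0.0002 -0.1426  0.1534] rot [2.652e-01 1.000e-04 2.000e-04] -> [280. 302. 208.] |209mm 15deg|
lin [ 1.000e-04 -9.740e-02  1.855e-01] rot [2.652e-01 1.000e-04 2.000e-04] -> [372. 114. 208.] |209mm 15deg|
lin [ 1.000e-04 -4.540e-02  2.045e-01] rot [2.652e-01 1.000e-04 2.000e-04] -> [465. -74. 208.] |209mm 15deg|
lin [1.000e-04 9.800e-03 2.093e-01] rot [2.652e-01 1.000e-04 2.000e-04] -> [ 557. -262.  208.] |209mm 15deg|
lin [0.191 0.    0.   ] rot [-0.  0.  0.] -> [ 557. -262.   17.] |191mm 0deg|
```

carry_out(hand=[1,1,1,1,1], linear=[[0,-0.0285,0.0307],[0,-0.057,0.0614],[0,-0.0855,0.092],[0,-0.114,0.1227],[0,-0.1426,0.1534]], rot=[[0.053,0,0],[0.106,0,0],[0.159,0,0],[0.212,0,0],[0.265,0,0]])

```text
clock: 0.7
tcp_pos: [280.0, 301.0, 208.7]
tool_rot: [0.863, 1.571, 0.232]
contact_force: [0.2, 0.8, -0.3]
gripper_width: 0.997
```

carry_out(hand=[1,1,1,1,1], linear=[[0,-0.0195,0.0371],[0,-0.039,0.0742],[0,-0.0584,0.1113],[0,-0.078,0.1484],[0,-0.0974,0.1855]], rot=[[0.053,0,0],[0.106,0,0],[0.159,0,0],[0.212,0,0],[0.265,0,0]])

```text
clock: 1.2
tcp_pos: [372.7, 112.9, 208.8]
tool_rot: [1.201, 1.57, 0.304]
contact_force: [1.1, 0.6, -0.1]
gripper_width: 0.999
```

carry_out(hand=[1,1,1,1,1], linear=[[0,-0.009,0.041],[0,-0.018,0.082],[0,-0.027,0.1227],[0,-0.036,0.1636],[0,-0.0454,0.2045]], rot=[[0.053,0,0],[0.106,0,0],[0.159,0,0],[0.212,0,0],[0.265,0,0]])

```text
clock: 1.7
tcp_pos: [465.3, -75.2, 208.7]
tool_rot: [1.522, 1.571, 0.36]
contact_force: [0.6, 0.4, 0.4]
gripper_width: 1.0
```

carry_out(hand=[1,1,1,1,1], linear=[[0,0.002,0.042],[0,0.004,0.0837],[0,0.006,0.1256],[0,0.008,0.1674],[0,0.0098,0.2093]], rot=[[0.053,0,0],[0.106,0,0],[0.159,0,0],[0.212,0,0],[0.265,0,0]])

```text
clock: 2.2
tcp_pos: [557.8, -263.0, 208.4]
tool_rot: [-2.533, 1.571, 2.323]
contact_force: [1.1, -0.3, 0.2]
gripper_width: 1.001
```

```bash
cat >> h.py <<'E'
def wproj(f,p0,R0,P):
    Tc=np.linalg.inv(np.array(f["T_tool_cam"]));t=R0.inv().apply(np.atleast_2d(P)-p0);c=t@Tc[:3,:3].T+Tc[:3,3]
    x,y,z=c[:,0],-c[:,1],-c[:,2];rr=np.hypot(x,y);th=np.arctan2(rr,z);k=th/np.maximum(rr,1e-9)
    return np.c_[f["cx"]+f["fx"]*k*x,f["cy"]+f["fy"]*k*y]
def wback(f,p0,R0,uv,z):
    a=np.array([(uv[0]-f["cx"])/f["fx"],(uv[1]-f["cy"])/f["fy"]]);th=np.linalg.norm(a);d=np.r_[a/max(th,1e-9)*np.sin(th),np.cos(th)]*[1,-1,-1]
    M=np.array(f["T_tool_cam"]);o=R0.apply(M[:3,3])+p0;d=R0.apply(M[:3,:3]@d);return o+d*(z-o[2])/d[2]
E
python3 - <<'E'
from h import *
s,p,Rc=cur();f=r.grab_frame("wrist");S=1.5
im=cv2.resize(f["color"][:,:,::-1],None,fx=S,fy=S,interpolation=cv2.INTER_CUBIC)
sq=np.array([[-1,-1],[1,-1],[1,1],[-1,1],[-1,-1]])
for a,b,o,z,c in((85,60,0,3,(0,255,0)),(48,11,-148,48,(0,255,255))):
    q=wproj(f,p,Rc,place(tray,np.c_[sq*[a,b]+[o,0],np.full(5,z)]));print(q.round(0).tolist());cv2.polylines(im,[(q*S).round().astype(int)],False,c,1)
cv2.imwrite("pics/w1.png",im)
g=place(tray,[[-125,0,0]])[0];plan([([g[0],g[1],17],tool(tray[2],0,-1),1)])
E
```

```text
[[301.0, 131.0], [302.0, 0.0], [205.0, 0.0], [206.0, 131.0], [301.0, 131.0]]
[[263.0, 228.0], [264.0, 149.0], [244.0, 149.0], [245.0, 228.0], [263.0, 228.0]]
t 2.25 tcp [ 559.8 -268.6  207.5] grip 1.00 F [-3.9 -2.6 -0.7] q [-0.56  0.48  0.12  1.21 -0.    0.87]
lin [ 0.1904 -0.002  -0.0077] rot [-0.0075  0.0027 -0.0007] -> [ 557. -262.   17.] |191mm 0deg|
```

View pics/w1.png

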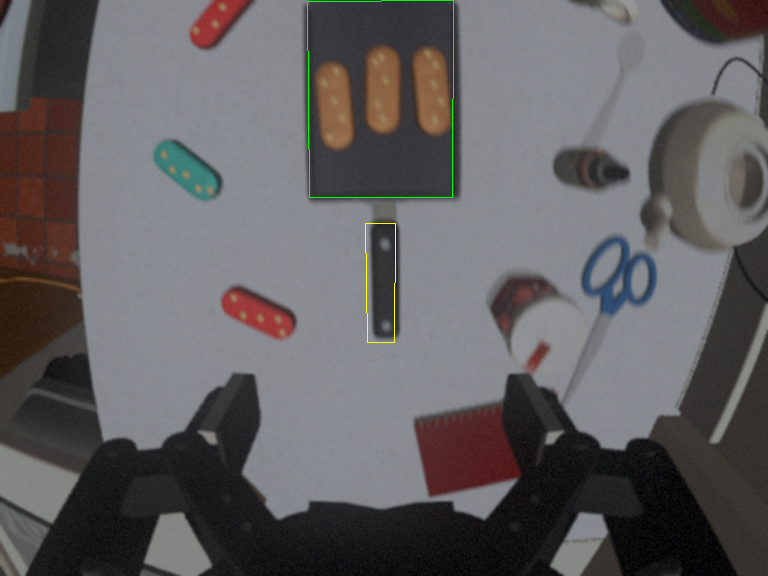

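The wrist view confirms the fit: the handle's black bar at (383,280) is within about 2 mm of the prediction. Descending straight down.

carry_out(hand=[1,1,1,1,1], linear=[[0.045,0,0],[0.09,0,0],[0.135,0,0],[0.17,0,0],[0.191,0,0]], rot=[[0,0,0],[0,0,0],[0,0,0],[0,0,0],[0,0,0]])

```text
clock: 2.75
tcp_pos: [555.5, -260.2, 14.4]
tool_rot: [-2.267, 1.567, 2.591]
contact_force: [0.5, 0.1, 0.0]
gripper_width: 1.003
```

carry_out(hand=[0.6,0.2,-0.1,-0.3,-0.4], linear=[[0,0,0],[0,0,0],[0,0,0],[0,0,0],[0,0,0]], rot=[[0,0,0],[0,0,0],[0,0,0],[0,0,0],[0,0,0]], squeeze=40)

```text
clock: 3.25
tcp_pos: [558.2, -261.8, 19.0]
tool_rot: [0.893, 1.569, -0.531]
contact_force: [1.1, 0.1, 0.2]
gripper_width: 0.307
```

carry_out(hand=[-0.5,-0.6,-0.8,-1,-1], linear=[[0,0,0],[0,0,0],[0,0,0],[0,0,0],[0,0,0]], rot=[[0,0,0],[0,0,0],[0,0,0],[0,0,0],[0,0,0]], squeeze=110)

```text
clock: 3.75
tcp_pos: [558.3, -262.2, 18.8]
tool_rot: [0.668, 1.568, -0.757]
contact_force: [-0.4, -1.8, 6.7]
gripper_width: 0.209
```

carry_out(hand=[-1,-1,-1,-1,-1], linear=[[-0.002,0,0],[-0.008,0,0],[-0.018,0,0],[-0.026,0,0],[-0.03,0,0]], rot=[[0,0,0],[0,0,0],[0,0,0],[0,0,0],[0,0,0]])

```text
clock: 4.25
tcp_pos: [557.8, -261.6, 48.9]
tool_rot: [0.834, 1.57, -0.591]
contact_force: [-0.3, -1.1, -3.0]
gripper_width: 0.205
```

```bash
cat > look.py <<'E'
from h import *
import sys
n=sys.argv[1]
T=r.grab_frame("top");S=r.grab_frame("side")
A=cv2.resize(T["color"][130:290,150:400,::-1],None,fx=1.6,fy=1.6,interpolation=cv2.INTER_CUBIC)
B=cv2.resize(S["color"][100:310,180:375,::-1],None,fx=2,fy=2,interpolation=cv2.INTER_CUBIC)
c=np.zeros((420,790,3),np.uint8);c[:A.shape[0],:A.shape[1]]=A;c[:420,400:790]=B
cv2.imwrite(f"pics/{n}.png",c)
s,p,q=cur();print("t",s["clock"],p.round(1),s["gripper_width"],s["contact_force"].round(1),s["wrist_torque"].round(2),"tilt of tool x",q.as_matrix()[:,0].round(3))
E
python3 look.py lift1
```

```text
t 4.35 [ 557.9 -261.6   48.6] 0.20875877408004717 [-0.2 -0.3 -2.5] [-0.21 -0.05 -0.02] tilt of tool x [ 0.001 -0.001 -1.   ]
```

View pics/lift1.png

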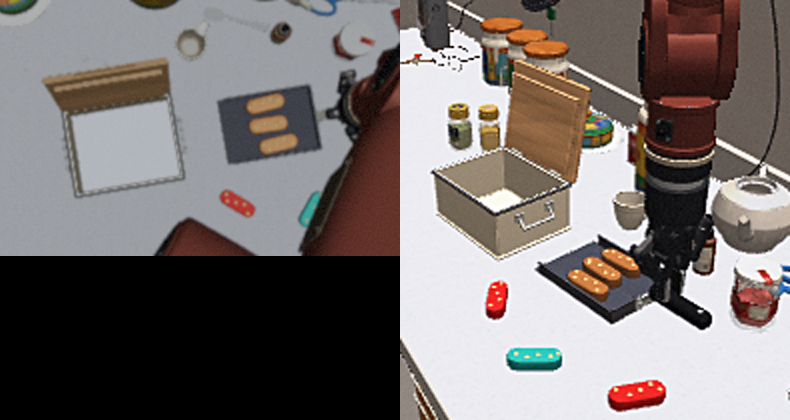

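Side view: the tray is held off the table with all three biscotti in place, and the front-left corner is at crop (538,263). I triangulate the droop.

```bash
python3 - <<'E'
from h import *
T=r.grab_frame("top");S=r.grab_frame("side")
def tri(a,b):
    o=least_squares(lambda P:np.r_[proj(T,P)[0]-a,proj(S,P)[0]-b],[530,-60,30]);return o.x.round(1),o.fun.round(1)
print(tri([294.4,230.6],[249,231.5]))
print(place(tray,[[85,60,33],[85,-60,33]]))
for z in(15,25,33): print(z,proj(S,place(tray,[[85,60,z],[85,-60,z]])).round(1).tolist())
E
```

```text
(array([471.2, -67.2,  38.5]), array([-0.1,  0.2,  0.2, -0. ]))
[[467.22436502 -62.59444308  33.        ]
 [585.96212731 -45.235186    33.        ]]
15 [[247.5, 237.6], [277.3, 223.7]]
25 [[247.4, 234.9], [277.3, 221.0]]
33 [[247.3, 232.6], [277.3, 218.9]]
```

The droop is under 1.5°, so the grasp is rigid. Next I plan the carry and then the tilt about a point just above the box's near rim.

```bash
cat >> h.py <<'E'
LT=np.array([-125,0,18.9])
def dump(th,d=58,z=103,bx=-1,by=-95):
    "TCP pose with tray pitched front-down th deg, underside passing box-local (bx,by) at height z, lip d beyond"
    yaw=box[2]+np.pi/2;th=np.radians(th);Rt=R.from_euler("z",yaw)*R.from_euler("y",th)
    P=place(box,[[bx,by,z]])[0];return P+Rt.apply(LT-np.array([85-d,0,0])),tool(yaw,th,-1)
E
python3 - <<'E'
from h import *
s,p,q=cur();Q=tool(tray[2],0,-1)
plan([([p[0],p[1],125],q,1),(*dump(0),1),(*dump(14),1),(*dump(22),1),(*dump(30),1)])
E
```

```text
t 4.45 tcp [ 557.3 -261.3   47.7] grip 0.21 F [ 0.5 -0.5 -2.3] q [-0.56  0.59 -0.13  0.85 -0.    0.87]
lin [-0.0773 -0.     -0.    ] rot [0. 0. 0.] -> [ 557. -261.  125.] |77mm 0deg|
lin [ 0.0031  0.0045 -0.1421] rot [ 0.0014 -0.      0.0001] -> [ 541. -120.  122.] |142mm 0deg|
lin [-0.0362  0.     -0.0091] rot [ 0.     -0.2443 -0.    ] -> [ 540. -111.  158.] |37mm 14deg|
lin [-0.021  -0.     -0.0041] rot [ 0.     -0.1396  0.    ] -> [ 539. -102.  177.] |21mm 8deg|
lin [-0.021   0.     -0.0041] rot [ 0.     -0.1396 -0.    ] -> [537. -91. 195.] |21mm 8deg|
```

carry_out(hand=[-1,-1,-1,-1,-1], linear=[[-0.006,0,0],[-0.021,0,0],[-0.043,0,0],[-0.064,0,0],[-0.077,0,0]], rot=[[0,0,0],[0,0,0],[0,0,0],[0,0,0],[0,0,0]])

```text
clock: 4.95
tcp_pos: [557.9, -261.6, 126.4]
tool_rot: [0.873, 1.569, -0.552]
contact_force: [0.5, 0.1, -3.3]
gripper_width: 0.204
```

carry_out(hand=[-1,-1,-1,-1,-1], linear=[[0,0,-0.005],[0,0.0005,-0.017],[0,0.001,-0.035],[0,0.0015,-0.055],[0,0.002,-0.075]], rot=[[0,0,0],[0,0,0],[0,0,0],[0,0,0],[0,0,0]])

```text
clock: 5.45
tcp_pos: [547.6, -184.3, 124.0]
tool_rot: [-2.331, 1.569, 2.528]
contact_force: [-0.0, 0.5, -2.7]
gripper_width: 0.21
```

carry_out(hand=[-1,-1,-1,-1,-1], linear=[[0.001,0.0005,-0.02],[0.002,0.001,-0.038],[0.003,0.0015,-0.052],[0.003,0.002,-0.062],[0.003,0.0025,-0.067]], rot=[[0,0,0],[0,0,0],[0,0,0],[0,0,0],[0,0,0]])

```text
clock: 5.95
tcp_pos: [541.2, -119.2, 121.7]
tool_rot: [-0.351, 1.571, -1.775]
contact_force: [0.1, -0.2, -2.7]
gripper_width: 0.207
```

```bash
python3 look.py over; python3 - <<'E'
from h import *
plan([(*dump(0),1),(*dump(14),1),(*dump(22),1),(*dump(30),1)])
E
```

```text
t 6.05 [ 541.4 -119.8  121.8] 0.20599886990547805 [ 0.3 -0.  -3. ] [-0.27 -0.02 -0.04] tilt of tool x [ 0. -0. -1.]
t 6.05 tcp [ 541.4 -119.8  121.8] grip 0.21 F [ 0.3 -0.  -3. ] q [-0.35  0.41 -0.22  0.94 -0.    1.07]
lin [-0.0001 -0.0003  0.0002] rot [ 0.0019  0.0002 -0.0002] -> [ 541. -120.  122.] |0mm 0deg|
lin [-0.0362  0.     -0.0091] rot [ 0.     -0.2443 -0.    ] -> [ 540. -111.  158.] |37mm 14deg|
lin [-0.021  -0.     -0.0041] rot [ 0.     -0.1396  0.    ] -> [ 539. -102.  177.] |21mm 8deg|
lin [-0.021   0.     -0.0041] rot [ 0.     -0.1396 -0.    ] -> [537. -91. 195.] |21mm 8deg|
```

View pics/over.png

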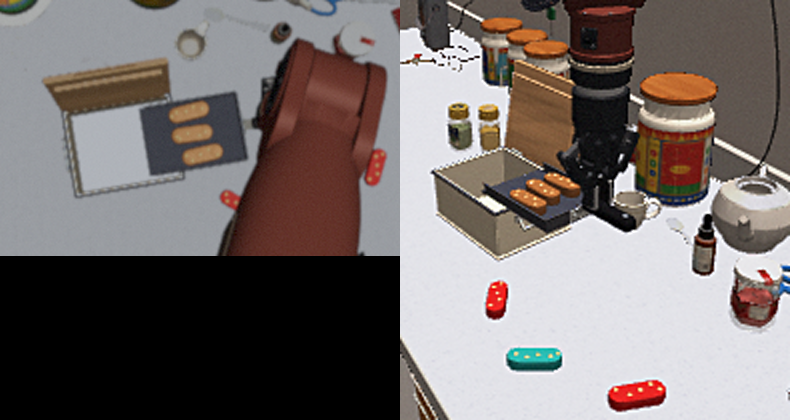

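The tray is centred over the near end of the mouth with its lip about 58 mm in, and all three biscotti are still on it. Tilting.

carry_out(hand=[-1,-1,-1,-1,-1], linear=[[-0.006,0,-0.001],[-0.014,0,-0.003],[-0.022,0,-0.005],[-0.03,0,-0.0072],[-0.0362,0,-0.0091]], rot=[[0,-0.04,0],[0,-0.095,0],[0,-0.15,0],[0,-0.203,0],[0,-0.244,0]])

```text
clock: 6.55
tcp_pos: [540.2, -111.6, 158.5]
tool_rot: [0.003, 1.325, -1.423]
contact_force: [0.4, 0.8, -3.1]
gripper_width: 0.207
```

carry_out(hand=[-1,-1,-1,-1,-1], linear=[[-0.004,0,-0.0006],[-0.0085,0,-0.0013],[-0.013,0,-0.0022],[-0.017,0,-0.0031],[-0.021,0,-0.0041]], rot=[[0,-0.028,0],[0,-0.056,0],[0,-0.084,0],[0,-0.112,0],[0,-0.14,0]])

```text
clock: 7.05
tcp_pos: [538.5, -102.2, 177.5]
tool_rot: [-0.0, 1.185, -1.425]
contact_force: [-0.4, 0.1, -2.7]
gripper_width: 0.21
```

carry_out(hand=[-1,-1,-1,-1,-1], linear=[[-0.004,0,-0.0006],[-0.0085,0,-0.0013],[-0.013,0,-0.0022],[-0.017,0,-0.0031],[-0.021,0,-0.0041]], rot=[[0,-0.028,0],[0,-0.056,0],[0,-0.084,0],[0,-0.112,0],[0,-0.14,0]])

```text
clock: 7.55
tcp_pos: [536.9, -90.4, 195.6]
tool_rot: [0.0, 1.045, -1.424]
contact_force: [0.4, -0.9, -2.8]
gripper_width: 0.209
```

carry_out(hand=[-1,-1,-1,-1,-1], linear=[[0,0,0],[0,0,0],[0,0,0],[0,0,0],[0,0,0]], rot=[[0,0,0],[0,0,0],[0,0,0],[0,0,0],[0,0,0]])

```text
clock: 8.05
tcp_pos: [536.9, -91.0, 195.3]
tool_rot: [0.0, 1.047, -1.425]
contact_force: [-0.3, -0.2, -1.5]
gripper_width: 0.21
```

```bash
python3 look.py tip; python3 - <<'E'
from h import *
plan([(*dump(30),1),(*dump(38),1)])
E
```

```text
t 8.15 [536.9 -90.9 195.3] 0.21151009736954726 [ 0.6 -0.2 -1.8] [ 0.71  0.08 -0.02] tilt of tool x [ 0.073 -0.495 -0.866]
t 8.15 tcp [536.9 -90.9 195.3] grip 0.21 F [ 0.6 -0.2 -1.8] q [ 0.02  0.3  -0.3   0.89 -0.52  1.42]
lin [-0.0002 -0.     -0.0003] rot [ 0.0008  0.0004 -0.0007] -> [537. -91. 195.] |0mm 0deg|
lin [-0.021   0.     -0.0041] rot [ 0.     -0.1396  0.    ] -> [535. -77. 211.] |21mm 8deg|
```

View pics/tip.png

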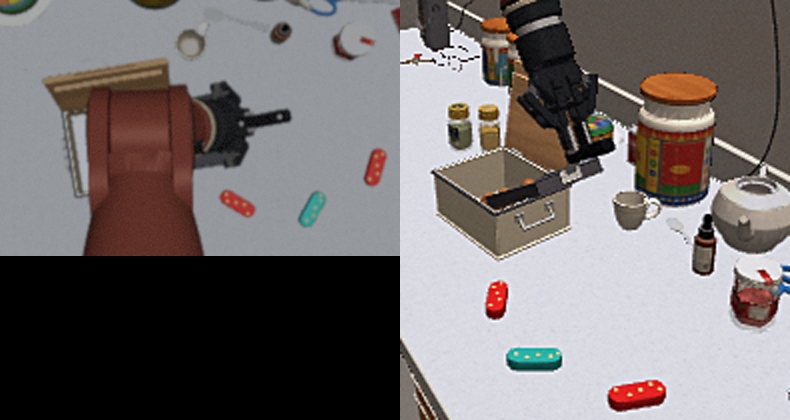

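The side view shows the biscotti, brown at (495,193), down at or inside the lip with the tray back empty. I tip further to 40° so that they leave it for certain, then look from the wrist camera.

carry_out(hand=[-1,-1,-1,-1,-1], linear=[[-0.0045,0,-0.0006],[-0.01,0,-0.0015],[-0.0155,0,-0.0027],[-0.0215,0,-0.0042],[-0.026,0,-0.0055]], rot=[[0,-0.03,0],[0,-0.067,0],[0,-0.104,0],[0,-0.143,0],[0,-0.174,0]])

```text
clock: 8.65
tcp_pos: [534.4, -72.9, 215.3]
tool_rot: [0.001, 0.871, -1.424]
contact_force: [0.6, 0.1, -3.3]
gripper_width: 0.209
```

```bash
python3 - <<'E'
from h import *
s,p,q=cur();print(s["clock"],p.round(1),s["contact_force"].round(1),s["wrist_torque"].round(2))
f=r.grab_frame("wrist");cv2.imwrite("pics/w2.png",cv2.resize(f["color"][:,:,::-1],None,fx=1.5,fy=1.5,interpolation=cv2.INTER_CUBIC))
E
```

```text
8.65 [534.4 -72.9 215.3] [ 0.6  0.1 -3.3] [ 0.95  0.09 -0.  ]
```

View pics/w2.png

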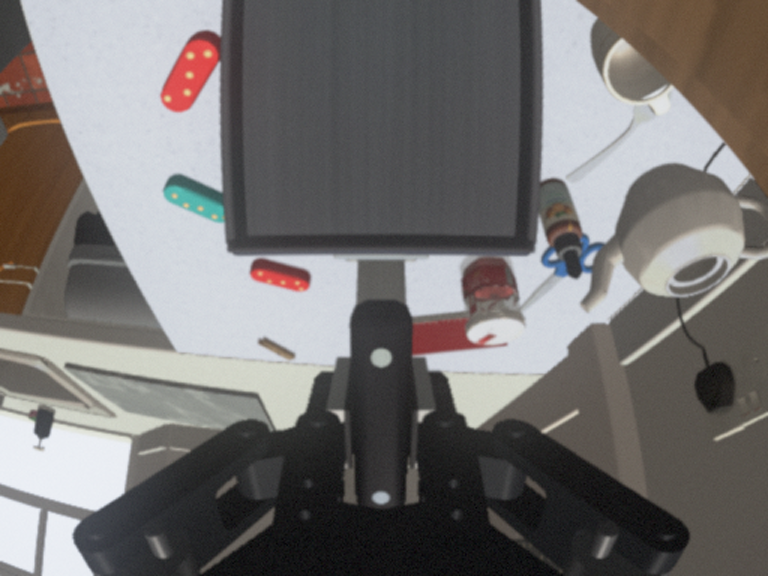

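The back of the sheet is empty. I draw the tray back along its own slope by 40 mm so that any tail still on the lip drops into the box.

carry_out(hand=[-1,-1,-1,-1,-1], linear=[[0,0,0.004],[0,0,0.012],[0,0,0.022],[0,0,0.032],[0,0,0.04]], rot=[[0,0,0],[0,0,0],[0,0,0],[0,0,0],[0,0,0]])

```text
clock: 9.2
tcp_pos: [539.0, -104.7, 241.8]
tool_rot: [0.002, 0.873, -1.425]
contact_force: [-0.0, 0.1, -1.9]
gripper_width: 0.209
```

carry_out(hand=[-1,-1,-1,-1,-1], linear=[[0,0,0],[0,0,0],[0,0,0],[0,0,0],[0,0,0]], rot=[[0,0,0],[0,0,0],[0,0,0],[0,0,0],[0,0,0]])

```text
clock: 9.7
tcp_pos: [538.7, -103.2, 240.4]
tool_rot: [-0.001, 0.873, -1.425]
contact_force: [1.0, 0.3, -1.6]
gripper_width: 0.206
```

```bash
python3 look.py tip2; python3 - <<'E'
from h import *
im=cv2.imread("pics/tip2.png")[:,400:]
im0=cv2.imread("pics/over.png")[:,400:]
for i in(im0,im):
    h=cv2.cvtColor(i,cv2.COLOR_BGR2HSV);m=cv2.inRange(h,(8,110,90),(20,255,255))[130:250,30:190]
    n,l,st,c=cv2.connectedComponentsWithStats(m);print([(st[k].tolist()) for k in range(1,n) if st[k][4]>15])
# tray origin now
s,p,q=cur();M=q.as_matrix();Rt=np.c_[-M[:,2],-M[:,1],-M[:,0]];o=p-Rt@LT;print("lip",(o+Rt@[85,0,3]).round(1),"org",o.round(1))
E
```

```text
t 9.8 [ 538.7 -103.2  240.5] 0.20888235568475746 [-0.5  0.1 -2.2] [ 0.85  0.17 -0.01] tilt of tool x [ 0.093 -0.636 -0.766]
[[50, 0, 19, 20, 309], [75, 0, 69, 41, 1759], [114, 42, 36, 19, 326], [96, 49, 35, 20, 363], [80, 59, 37, 20, 411]]
[[50, 0, 18, 20, 303], [75, 0, 67, 34, 1550], [138, 45, 9, 8, 43]]
lip [516.7  45.8  93.4] org [526.5 -20.5 145.7]
```

View pics/tip2.png

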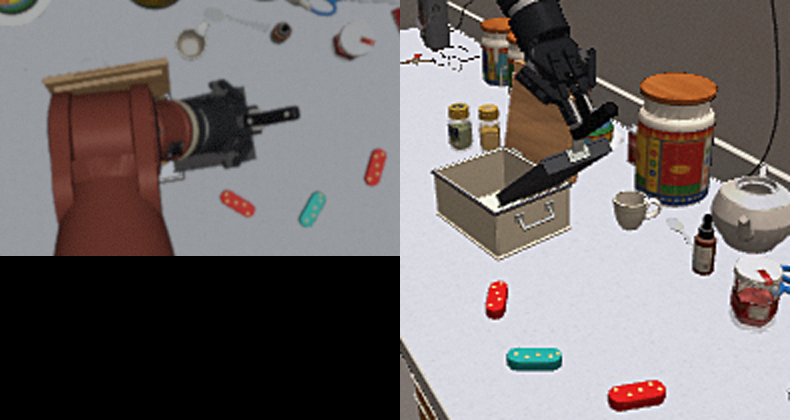

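No brown remains on the tray; the biscotti are below the rim. I withdraw, level the tray and put it back where it came from.

```bash
python3 - <<'E'
from h import *
s,p,q=cur();w1=p+q.apply([0,0,60]);Q=tool(tray[2],0,-1)
plan([(w1,q,1),([557.5,-262,160],Q,2),([557.5,-262,20],Q,1)])
E
```

```text
t 9.80 tcp [ 538.7 -103.2  240.5] grip 0.21 F [-0.5  0.1 -2.2] q [ 0.09  0.3  -0.27  0.95 -0.7   1.49]
lin [-0.   -0.    0.06] rot [0. 0. 0.] -> [ 545. -149.  279.] |60mm 0deg|
lin [ 0.0822 -0.0023  0.0053] rot [ 0.0006  0.349  -0.    ] -> [ 551. -205.  220.] |82mm 20deg|
lin [ 0.0754 -0.0023  0.0331] rot [ 0.0006  0.349  -0.    ] -> [ 558. -262.  160.] |82mm 20deg|
lin [0.14 0.   0.  ] rot [-0.  0.  0.] -> [ 558. -262.   20.] |140mm 0deg|
```

carry_out(hand=[-1,-1,-1,-1,-1], linear=[[0,0,0.008],[0,0,0.02],[0,0,0.035],[0,0,0.05],[0,0,0.06]], rot=[[0,0,0],[0,0,0],[0,0,0],[0,0,0],[0,0,0]])

```text
clock: 10.3
tcp_pos: [545.8, -150.4, 280.9]
tool_rot: [0.003, 0.872, -1.424]
contact_force: [-0.3, -0.6, -2.4]
gripper_width: 0.207
```

carry_out(hand=[-1,-1,-1,-1,-1], linear=[[0.016,0,0.001],[0.033,-0.001,0.002],[0.049,-0.001,0.003],[0.066,-0.002,0.004],[0.0822,-0.002,0.005]], rot=[[0,0.07,0],[0,0.14,0],[0,0.21,0],[0,0.28,0],[0,0.349,0]])

```text
clock: 10.8
tcp_pos: [551.7, -206.5, 220.0]
tool_rot: [0.004, 1.224, -1.421]
contact_force: [-0.3, 0.5, -2.8]
gripper_width: 0.207
```

carry_out(hand=[-1,-1,-1,-1,-1], linear=[[0.016,0,0.007],[0.032,-0.001,0.014],[0.049,-0.001,0.021],[0.065,-0.002,0.028],[0.0754,-0.002,0.033]], rot=[[0,0.07,0],[0,0.15,0],[0,0.23,0],[0,0.31,0],[0,0.349,0]])

```text
clock: 11.3
tcp_pos: [557.6, -264.5, 159.5]
tool_rot: [3.006, 1.569, 1.579]
contact_force: [0.2, -0.1, -2.4]
gripper_width: 0.209
```

carry_out(hand=[-1,-1,-1,-1,-1], linear=[[0.02,0,0],[0.05,0,0],[0.08,0,0],[0.105,0,0],[0.118,0,0]], rot=[[0,0,0],[0,0,0],[0,0,0],[0,0,0],[0,0,0]])

```text
clock: 11.8
tcp_pos: [556.7, -262.0, 40.1]
tool_rot: [-1.978, 1.569, 2.88]
contact_force: [0.1, 0.6, -2.3]
gripper_width: 0.208
```

```bash
python3 - <<'E'
from h import *
Q=tool(tray[2],0,-1)
plan([([557.5,-262,19],Q,1)])
T=r.grab_frame("top");cv2.imwrite("pics/boxin.png",cv2.resize(T["color"][140:290,170:400,::-1],None,fx=3.4,fy=3.4,interpolation=cv2.INTER_CUBIC))
E
```

```text
t 11.80 tcp [ 556.7 -262.    40.1] grip 0.21 F [ 0.1  0.6 -2.3] q [-0.56  0.6  -0.14  0.84 -0.    0.87]
lin [0.0211 0.0008 0.0001] rot [ 0.0004 -0.0009  0.002 ] -> [ 558. -262.   19.] |21mm 0deg|
```

View pics/boxin.png

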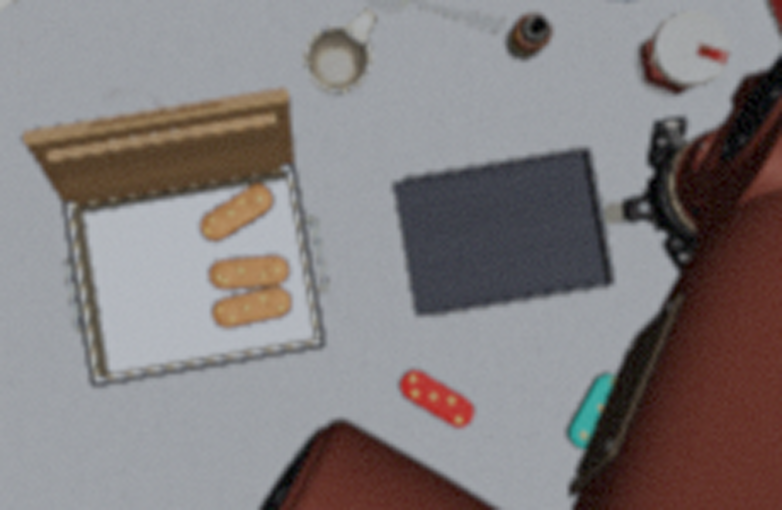

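All three biscotti lie flat in the box, at (237,211), (249,272) and (251,306), and the tray is empty. Setting it down.

carry_out(hand=[-1,-1,-1,-1,-1], linear=[[0.006,0,0],[0.012,0,0],[0.017,0,0],[0.02,0,0],[0.0225,0,0]], rot=[[0,0,0],[0,0,0],[0,0,0],[0,0,0],[0,0,0]])

```text
clock: 12.35
tcp_pos: [558.2, -261.9, 19.6]
tool_rot: [0.823, 1.57, -0.601]
contact_force: [-0.5, -0.3, 0.2]
gripper_width: 0.208
```

carry_out(hand=[-1,-1,-1,-1,-1], linear=[[0,0,0],[0,0,0],[0,0,0],[0,0,0],[0,0,0]], rot=[[0,0,0],[0,0,0],[0,0,0],[0,0,0],[0,0,0]])

```text
clock: 12.85
tcp_pos: [558.1, -261.8, 19.6]
tool_rot: [1.136, 1.57, -0.289]
contact_force: [-0.1, 1.3, -0.9]
gripper_width: 0.207
```

carry_out(hand=[-1,-1,-1,-0.6,-0.3], linear=[[0.0005,0,0],[0.001,0,0],[0.001,0,0],[0.001,0,0],[0.001,0,0]], rot=[[0,0,0],[0,0,0],[0,0,0],[0,0,0],[0,0,0]])

```text
clock: 13.35
tcp_pos: [557.9, -261.6, 18.4]
tool_rot: [3.076, 1.57, 1.651]
contact_force: [0.2, 0.7, 0.3]
gripper_width: 0.345
```

carry_out(hand=[0.1,0.4,0.6,0.6,0.6], linear=[[0,0,0],[0,0,0],[0,0,0],[0,0,0],[0,0,0]], rot=[[0,0,0],[0,0,0],[0,0,0],[0,0,0],[0,0,0]])

```text
clock: 13.85
tcp_pos: [557.9, -261.7, 18.4]
tool_rot: [-2.13, 1.571, 2.729]
contact_force: [-0.8, -0.4, -0.1]
gripper_width: 0.797
```

carry_out(hand=[0.6,0.6,0.6,0.6,0.6], linear=[[-0.02,0,0],[-0.06,0,0],[-0.11,0,0],[-0.16,0,0],[-0.2,0,0]], rot=[[0,0,0],[0,0,0],[0,0,0],[0,0,0],[0,0,0]])

```text
clock: 14.35
tcp_pos: [558.3, -261.9, 221.6]
tool_rot: [0.885, 1.568, -0.54]
contact_force: [0.9, -0.3, -0.8]
gripper_width: 0.8
```

Tray released. For the lid I check the free space behind it (canister, cup) and plan a push from behind with shut fingers.

```bash
python3 - <<'E'
from h import *
T=r.grab_frame("top");S=r.grab_frame("side")
a=lambda *u:np.array(u)/1.5
print("canister base front (side)",back(S,a(472,302),0).round(0))
for z in(150,200,250): print(z,"canister top centre T",back(T,a(368,138),z).round(0),"S",back(S,a(478,216),z).round(0))
print("cup",back(T,a(404,236),50).round(0),"plate edge",back(T,a(273,190),10).round(0))
W=[place(box,[[x,10,z]])[0] for x,z in((165,300),(165,205),(120,205),(55,205))];print(np.round(W,0).tolist())
q=tool(box[2]+np.pi/2,0,-1)
s,p,q0=cur()
plan([([p[0],p[1],300],q0,1),(W[0],q,2),(W[1],q,1),(W[2],q,1),(W[3],q,1)])
E
```

```text
canister base front (side) [797.  27.   0.]
150 canister top centre T [853.  66. 150.] S [923. 176. 150.]
200 canister top centre T [837.  66. 200.] S [834.  71. 200.]
250 canister top centre T [822.  65. 250.] S [744. -33. 250.]
cup [687.   1.  50.] plate edge [792. 261.  10.]
[[668.0, 158.0, 300.0], [668.0, 158.0, 205.0], [624.0, 152.0, 205.0], [560.0, 142.0, 205.0]]
t 14.45 tcp [ 560.6 -263.3  224.7] grip 0.80 F [ 0.7 -0.3 -0.6] q [-0.56  0.46  0.14  1.24  0.    0.87]
lin [-0.0753  0.0006  0.0005] rot [0. 0. 0.] -> [ 561. -263.  300.] |75mm 0deg|
lin [-0.0006  0.084  -0.2007] rot [ 0.0007  0.0032 -0.0038] -> [615. -53. 300.] |218mm 0deg|
lin [-0.0003  0.0838 -0.2007] rot [ 0.0007  0.0032 -0.0038] -> [668. 158. 300.] |218mm 0deg|
lin [0.095 0.    0.   ] rot [0. 0. 0.] -> [668. 158. 205.] |95mm 0deg|
lin [ 0.    -0.045  0.   ] rot [0. 0. 0.] -> [624. 152. 205.] |45mm 0deg|
lin [ 0.    -0.065 -0.   ] rot [0. 0. 0.] -> [560. 142. 205.] |65mm 0deg|
```

carry_out(hand=[0,-1,-1,-1,-1], linear=[[-0.015,0,0],[-0.035,0,0],[-0.055,0,0],[-0.07,0,0],[-0.08,0,0]], rot=[[0,0,0],[0,0,0],[0,0,0],[0,0,0],[0,0,0]], squeeze=40)

```text
clock: 14.95
tcp_pos: [558.1, -261.8, 298.9]
tool_rot: [0.88, 1.57, -0.545]
contact_force: [0.3, -0.7, 0.5]
gripper_width: 0.003
```

carry_out(hand=[-1,-1,-1,-1,-1], linear=[[0,0.016,-0.039],[0,0.033,-0.079],[0,0.05,-0.119],[0,0.067,-0.16],[0,0.084,-0.2]], rot=[[0,0,0],[0,0,0],[0,0,0],[0,0,0],[0,0,0]])

```text
clock: 15.45
tcp_pos: [612.0, -49.9, 297.7]
tool_rot: [-1.954, 1.57, 2.904]
contact_force: [1.0, -0.5, -0.4]
gripper_width: 0.0
```

carry_out(hand=[-1,-1,-1,-1,-1], linear=[[0,0.018,-0.043],[0,0.036,-0.086],[0,0.053,-0.129],[0,0.07,-0.17],[0,0.084,-0.201]], rot=[[0,0,0],[0,0,0],[0,0,0],[0,0,0],[0,0,0]])

```text
clock: 15.95
tcp_pos: [665.7, 162.2, 297.5]
tool_rot: [-1.9, 1.57, 2.959]
contact_force: [1.3, -0.7, -0.5]
gripper_width: -0.002
```

```bash
python3 - <<'E'
from h import *
W=[place(box,[[x,10,z]])[0] for x,z in((165,300),(165,205),(120,205),(55,205))]
q=tool(box[2]+np.pi/2,0,-1)
plan([(W[1],q,1),(W[2],q,1),(W[3],q,1)])
E
```

```text
t 15.95 tcp [665.7 162.2 297.5] grip -0.00 F [ 1.3 -0.7 -0.5] q [0.13 0.62 0.59 1.55 0.   1.56]
lin [0.0924 0.0022 0.0045] rot [ 0.0028 -0.0004  0.0011] -> [668. 158. 205.] |93mm 0deg|
lin [ 0.    -0.045  0.   ] rot [0. 0. 0.] -> [624. 152. 205.] |45mm 0deg|
lin [ 0.    -0.065 -0.   ] rot [0. 0. 0.] -> [560. 142. 205.] |65mm 0deg|
```

carry_out(hand=[-1,-1,-1,-1,-1], linear=[[0.015,0.002,0.002],[0.035,0.002,0.002],[0.058,0.002,0.002],[0.08,0.002,0.002],[0.092,0.002,0.002]], rot=[[0,0,0],[0,0,0],[0,0,0],[0,0,0],[0,0,0]])

```text
clock: 16.45
tcp_pos: [666.9, 157.6, 203.6]
tool_rot: [-1.59, 1.567, -3.015]
contact_force: [-0.9, 0.5, 0.1]
gripper_width: -0.0
```

carry_out(hand=[-1,-1,-1,-1,-1], linear=[[0,-0.005,0],[0,-0.014,0],[0,-0.024,0],[0,-0.034,0],[0,-0.045,0]], rot=[[0,0,0],[0,0,0],[0,0,0],[0,0,0],[0,0,0]])

```text
clock: 16.95
tcp_pos: [623.9, 151.2, 207.9]
tool_rot: [1.548, 1.568, 0.123]
contact_force: [0.2, 0.1, 0.2]
gripper_width: -0.002
```

carry_out(hand=[-1,-1,-1,-1,-1], linear=[[0,-0.01,0],[0,-0.02,0],[0,-0.03,0],[0,-0.04,0],[0,-0.048,0]], rot=[[0,0,0],[0,0,0],[0,0,0],[0,0,0],[0,0,0]])

```text
clock: 17.45
tcp_pos: [576.0, 144.2, 207.7]
tool_rot: [1.54, 1.569, 0.115]
contact_force: [0.5, 0.2, -0.3]
gripper_width: -0.0
```

carry_out(hand=[-1,-1,-1,-1,-1], linear=[[0,-0.01,0],[0,-0.018,0],[0,-0.025,0],[0,-0.03,0],[0,-0.035,0]], rot=[[0,0,0],[0,0,0],[0,0,0],[0,0,0],[0,0,0]])

```text
clock: 17.95
tcp_pos: [541.1, 139.1, 206.5]
tool_rot: [1.361, 1.571, -0.064]
contact_force: [0.0, -0.3, -0.5]
gripper_width: -0.003
```

carry_out(hand=[-1,-1,-1,-1,-1], linear=[[0,0,0],[0,0,0],[0,0,0],[0,0,0],[0,0,0]], rot=[[0,0,0],[0,0,0],[0,0,0],[0,0,0],[0,0,0]])

```text
clock: 18.45
tcp_pos: [541.6, 139.1, 206.3]
tool_rot: [-1.476, 1.571, -2.9]
contact_force: [0.4, -0.9, -0.9]
gripper_width: -0.0
```

```bash
python3 - <<'E'
from h import *
S=r.grab_frame("side");im=S["color"][:,:,::-1].copy()
# sample points predicted for shut lid: centre-front of top face, and interior region where open lid was
for nm,L in(("shut top pts",[[-60,-60,102],[-60,60,102],[0,-70,102],[-85,0,102]]),("open lid pts",[[105,-70,225],[105,-85,200],[100,60,225]])):
    for uv in proj(S,place(box,L)): u,v=uv.round().astype(int);print(nm,(u,v),im[v-1:v+2,u-1:u+2].mean((0,1)).round(0))
s,p,q=cur();print(s["clock"],p.round(0),s["contact_force"].round(1))
E
```

```text
shut top pts (np.int64(225), np.int64(197)) [176. 194. 201.]
shut top pts (np.int64(205), np.int64(184)) [ 94. 114. 130.]
shut top pts (np.int64(243), np.int64(192)) [75. 90. 99.]
shut top pts (np.int64(208), np.int64(193)) [107. 111. 115.]
open lid pts (np.int64(268), np.int64(149)) [146. 146. 150.]
open lid pts (np.int64(271), np.int64(158)) [50. 93. 83.]
open lid pts (np.int64(242), np.int64(139)) [43. 58. 57.]
18.5 [542. 139. 206.] [0.6 0.2 0.6]
```

carry_out(hand=[-1,-1,-1,-1,-1], linear=[[0,0,0],[0,0,0],[0,0,0],[0,0,0],[0,0,0]], rot=[[0,0,0],[0,0,0],[0,0,0],[0,0,0],[0,0,0]])

```text
clock: 19.0
tcp_pos: [541.5, 139.1, 206.4]
tool_rot: [-0.985, 1.571, -2.41]
contact_force: [-0.1, -0.2, 0.1]
gripper_width: 0.003
```

```bash
cat > lid.py <<'E'
from h import *
# score lid angle: brown-wood fraction of the outer/inner face sampled in the side view, against the initial side picture as reference for wood hue
S=r.grab_frame("side");h=cv2.cvtColor(S["color"],cv2.COLOR_RGB2HSV)
wood=cv2.inRange(h,(8,70,40),(22,255,255))
ys=np.linspace(-94,94,30);ss=np.linspace(5,160,30)
Y,X=np.meshgrid(ys,ss);
for an in(0,.1,.2,.4,.6,.8,1.0,1.2,1.4,1.6,1.8):
    out=[]
    for n in(0,12):
        P=np.c_[(75-X*np.cos(an)+n*np.sin(an)).ravel(),Y.ravel(),(90+X*np.sin(an)+n*np.cos(an)).ravel()]
        u=proj(S,place(box,P)).round().astype(int);out.append((wood[u[:,1],u[:,0]]>0).mean().round(2))
    print(an,out)
print("wood px in box area",cv2.boundingRect(wood[100:240,185:310]), (wood[100:240,185:310]>0).sum())
s,p,q=cur();print(s["clock"],p.round(0),s["contact_force"].round(1))
E
python3 lid.py
```

```text
0 [np.float64(0.41), np.float64(0.51)]
0.1 [np.float64(0.48), np.float64(0.58)]
0.2 [np.float64(0.55), np.float64(0.68)]
0.4 [np.float64(0.93), np.float64(0.93)]
0.6 [np.float64(0.89), np.float64(0.63)]
0.8 [np.float64(0.58), np.float64(0.15)]
1.0 [np.float64(0.3), np.float64(0.08)]
1.2 [np.float64(0.14), np.float64(0.03)]
1.4 [np.float64(0.12), np.float64(0.07)]
1.6 [np.float64(0.15), np.float64(0.12)]
1.8 [np.float64(0.17), np.float64(0.16)]
wood px in box area (0, 3, 125, 127) 2154
19.05 [541. 139. 206.] [-0.5  0.1  0.1]
```

carry_out(hand=[-1,-1,-1,-1,-1], linear=[[0,0,0],[0,0,0],[0,0,0],[0,0,0],[0,0,0]], rot=[[0,0,0],[0,0,0],[0,0,0],[0,0,0],[0,0,0]])

```text
clock: 19.55
tcp_pos: [541.5, 139.1, 206.4]
tool_rot: [-0.665, 1.571, -2.09]
contact_force: [-0.2, -0.6, -0.8]
gripper_width: -0.002
```

carry_out(hand=[-1,-1,-1,-1,-1], linear=[[0,0,0],[0,0,0],[0,0,0],[0,0,0],[0,0,0]], rot=[[0,0,0],[0,0,0],[0,0,0],[0,0,0],[0,0,0]])

```text
clock: 20.05
tcp_pos: [541.5, 139.1, 206.4]
tool_rot: [2.056, 1.571, 0.631]
contact_force: [-0.9, 0.2, 0.2]
gripper_width: 0.001
```

```bash
python3 lid.py
```

```text
0 [np.float64(0.91), np.float64(0.94)]
0.1 [np.float64(0.95), np.float64(0.87)]
0.2 [np.float64(0.89), np.float64(0.78)]
0.4 [np.float64(0.74), np.float64(0.62)]
0.6 [np.float64(0.61), np.float64(0.5)]
0.8 [np.float64(0.52), np.float64(0.14)]
1.0 [np.float64(0.27), np.float64(0.07)]
1.2 [np.float64(0.12), np.float64(0.02)]
1.4 [np.float64(0.1), np.float64(0.06)]
1.6 [np.float64(0.14), np.float64(0.11)]
1.8 [np.float64(0.16), np.float64(0.14)]
wood px in box area (0, 1, 125, 129) 2698
20.1 [541. 139. 206.] [-0.5 -0.9  0.4]
```

The lid is down, at about 0 rad in the side view. I confirm by pressing lightly near its free edge; the top should be at z ≈ 102.

carry_out(hand=[-1,-1,-1,-1,-1], linear=[[0,-0.02,0],[0,-0.045,0],[0.02,-0.07,0],[0.055,-0.09,0],[0.08,-0.095,0]], rot=[[0,0,0],[0,0,0],[0,0,0],[0,0,0],[0,0,0]])

```text
clock: 20.6
tcp_pos: [444.9, 125.1, 125.2]
tool_rot: [-1.617, 1.569, -3.042]
contact_force: [0.2, -1.1, 0.1]
gripper_width: 0.004
```

carry_out(hand=[-1,-1,-1,-1,-1], linear=[[0.008,0,0],[0.014,0,0],[0.018,0,0],[0.02,0,0],[0.022,0,0]], rot=[[0,0,0],[0,0,0],[0,0,0],[0,0,0],[0,0,0]])

```text
clock: 21.1
tcp_pos: [448.3, 125.4, 104.9]
tool_rot: [1.542, 1.57, 0.117]
contact_force: [-0.9, -0.3, -0.3]
gripper_width: 0.004
```

carry_out(hand=[-1,-1,-1,-1,-1], linear=[[0.0005,0,0],[0.001,0,0],[0.0015,0,0],[0.002,0,0],[0.002,0,0]], rot=[[0,0,0],[0,0,0],[0,0,0],[0,0,0],[0,0,0]])

```text
clock: 21.6
tcp_pos: [447.5, 125.3, 102.4]
tool_rot: [-2.228, 1.571, 2.631]
contact_force: [-0.4, 0.4, 0.2]
gripper_width: -0.0
```

carry_out(hand=[-1,-1,-1,-1,-1], linear=[[0.0005,0,0],[0.001,0,0],[0.0015,0,0],[0.002,0,0],[0.002,0,0]], rot=[[0,0,0],[0,0,0],[0,0,0],[0,0,0],[0,0,0]])

```text
clock: 22.1
tcp_pos: [447.4, 125.3, 100.3]
tool_rot: [-1.493, 1.571, -2.917]
contact_force: [-0.4, 0.2, -0.3]
gripper_width: 0.003
```

carry_out(hand=[-1,-1,-1,-1,-1], linear=[[0.0005,0,0],[0.001,0,0],[0.0015,0,0],[0.002,0,0],[0.002,0,0]], rot=[[0,0,0],[0,0,0],[0,0,0],[0,0,0],[0,0,0]])

```text
clock: 22.6
tcp_pos: [447.4, 125.3, 98.3]
tool_rot: [-1.433, 1.571, -2.858]
contact_force: [-0.2, 0.1, 0.1]
gripper_width: 0.001
```

No contact at 98 mm, lower than I assumed. I use the last picture to look.

```bash
python3 - <<'E'
from h import *
S=r.grab_frame("side");T=r.grab_frame("top")
B=cv2.resize(S["color"][110:270,185:345,::-1],None,fx=3.4,fy=3.4,interpolation=cv2.INTER_CUBIC)
A=cv2.resize(T["color"][140:290,150:390,::-1],None,fx=1.05,fy=1.05)
c=np.zeros((544,796,3),np.uint8);c[:,:544]=B;c[:A.shape[0],544:796]=A[:,:252];cv2.imwrite("pics/fin.png",c)
E
python3 lid.py
```

```text
0 [np.float64(0.87), np.float64(0.88)]
0.1 [np.float64(0.89), np.float64(0.79)]
0.2 [np.float64(0.81), np.float64(0.7)]
0.4 [np.float64(0.69), np.float64(0.59)]
0.6 [np.float64(0.57), np.float64(0.4)]
0.8 [np.float64(0.4), np.float64(0.05)]
1.0 [np.float64(0.16), np.float64(0.02)]
1.2 [np.float64(0.09), np.float64(0.02)]
1.4 [np.float64(0.11), np.float64(0.07)]
1.6 [np.float64(0.15), np.float64(0.13)]
1.8 [np.float64(0.17), np.float64(0.14)]
wood px in box area (0, 2, 125, 128) 2829
22.75 [447. 125.  98.] [ 0.3 -0.2 -0.4]
```

View pics/fin.png

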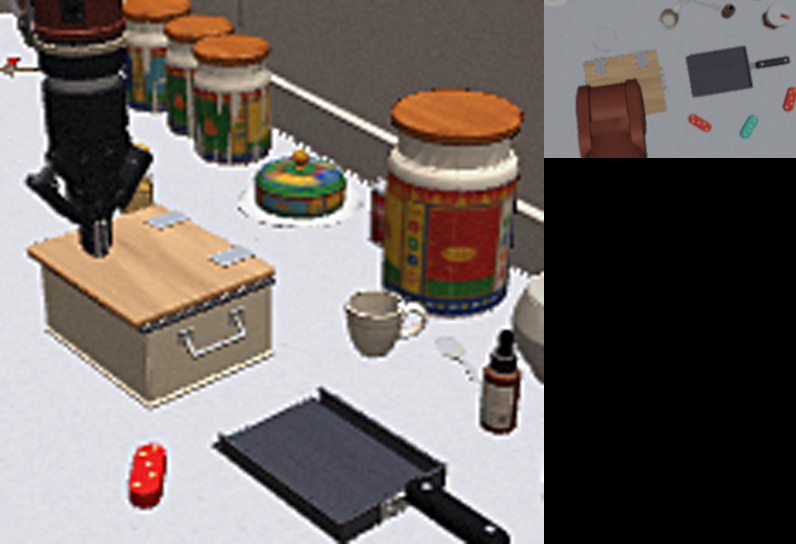

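The lid looks shut: an even dark seam runs along the end, (150,325) to (272,278). The tray lies flat and empty, clear of the box. I keep feeling down for contact.

carry_out(hand=[-1,-1,-1,-1,-1], linear=[[0.0005,0,0],[0.001,0,0],[0.0015,0,0],[0.002,0,0],[0.002,0,0]], rot=[[0,0,0],[0,0,0],[0,0,0],[0,0,0],[0,0,0]])

```text
clock: 23.25
tcp_pos: [447.4, 125.3, 96.3]
tool_rot: [-1.645, 1.571, -3.07]
contact_force: [0.3, 0.3, -0.3]
gripper_width: -0.001
```

carry_out(hand=[-1,-1,-1,-1,-1], linear=[[0.0005,0,0],[0.001,0,0],[0.0015,0,0],[0.002,0,0],[0.002,0,0]], rot=[[0,0,0],[0,0,0],[0,0,0],[0,0,0],[0,0,0]])

```text
clock: 23.75
tcp_pos: [447.4, 125.3, 94.3]
tool_rot: [-1.498, 1.571, -2.923]
contact_force: [0.2, -0.1, 0.4]
gripper_width: -0.004
```

```bash
python3 - <<'E'
from h import *
S=r.grab_frame("side");cr=lambda P:((proj(S,P)-[185,110])*3.4).round(0).tolist()
for z in(90,96,102,110): print(z,"front-right",cr(place(box,[[-90,-99,z]])),"front-left",cr(place(box,[[-90,99,z]])),"back-right",cr(place(box,[[75,-99,z]])))
s,p,q=cur();print("tip",cr(p),cr(p+[0,0,4]))
# lid edges near front-right corner: column brightness profile at crop x=147 -> native col 228
g=S["color"][:,:,::-1];
for c in(226,229,232): print(c,[tuple(int(t) for t in g[v,c]) for v in range(198,214)])
E
```

```text
90 front-right [[134.0, 334.0]] front-left [[24.0, 257.0]] back-right [[276.0, 279.0]]
96 front-right [[134.0, 328.0]] front-left [[24.0, 252.0]] back-right [[276.0, 273.0]]
102 front-right [[134.0, 323.0]] front-left [[23.0, 247.0]] back-right [[276.0, 268.0]]
110 front-right [[133.0, 315.0]] front-left [[22.0, 239.0]] back-right [[276.0, 260.0]]
tip [[99.0, 276.0]] [[98.0, 272.0]]
226 [(114, 158, 201), (121, 163, 209), (132, 176, 218), (128, 172, 218), (128, 173, 219), (134, 189, 233), (78, 121, 169), (41, 67, 102), (43, 52, 64), (31, 31, 33), (82, 98, 109), (79, 92, 104), (79, 92, 103), (75, 89, 102), (76, 91, 101), (79, 94, 105)]
229 [(123, 168, 210), (121, 162, 204), (124, 162, 205), (129, 172, 213), (129, 185, 232), (68, 111, 161), (33, 55, 88), (73, 80, 86), (76, 69, 65), (45, 55, 60), (110, 132, 149), (107, 126, 142), (104, 125, 138), (101, 123, 135), (105, 123, 138), (101, 122, 137)]
232 [(132, 178, 224), (129, 177, 220), (124, 167, 212), (115, 167, 214), (54, 87, 131), (39, 54, 76), (173, 188, 196), (60, 53, 57), (51, 61, 68), (110, 132, 144), (104, 123, 137), (106, 123, 137), (102, 121, 134), (104, 123, 136), (103, 122, 138), (101, 121, 134)]
```

The lid edge measures z ≈ 102–105, consistent with shut. The seen fingertip stands above the nominal TCP, so contact should come a little lower. I continue in small steps.

carry_out(hand=[-1,-1,-1,-1,-1], linear=[[0.0008,0,0],[0.0016,0,0],[0.0024,0,0],[0.0032,0,0],[0.004,0,0]], rot=[[0,0,0],[0,0,0],[0,0,0],[0,0,0],[0,0,0]])

```text
clock: 24.3
tcp_pos: [447.5, 125.3, 90.3]
tool_rot: [-1.419, 1.571, -2.843]
contact_force: [-0.5, -0.8, -0.0]
gripper_width: 0.004
```

```bash
python3 - <<'E'
from h import *
S=r.grab_frame("side");g=cv2.cvtColor(S["color"],cv2.COLOR_RGB2GRAY)
s,p,q=cur();print(p.round(1),proj(S,p).round(1),proj(S,p+[0,0,20]).round(1))
print(g[176:198,206:222])
f=r.grab_frame("wrist");print("wrist: tip px",wproj(f,p,q,p+[0,0,.0]).round(0))
E
python3 lid.py | sed -n '1,3p'
```

```text
[447.4 125.3  90.2] [[214.1 192.3]] [[213.7 186.9]]
[[  6  12   8  15  18  16  16  18   6  29  10  36 199 195 188 182]
 [ 92  20  12   8  15  14   8  67  27 183 103  38 181 182 184 183]
 [229 167 103  21  12  12  20 142  59  61  66   0 173 176 180 180]
 [183 198 111  28   2  16  37  89  46  45  70   2 168 173 175 179]
 [184 195 107  26   4  12  30  90  51  40  75   0 170 164 165 173]
 [183 198 111  14  12   8  24  88  74  44  94   6 175 173 156 155]
 [175 189 158  34   9  13  21  80  71  47  94   8 128 178 167 158]
 [176 187 152  26   4   1  30  79  70  23  88   4 140 187 178 176]
 [179 182 197  53  19  22   7  83  95  29  86  11 194 190 183 180]
 [178 178 195 106  18   0   6  78  96  22  80 168 193 187 190 183]
 [178 177 180 195 125  34  14  61  88   9  66 147 187 188 189 186]
 [177 179 180 182 193 167 104  71  65  77 103 179 178 182 187 188]
 [180 178 180 173 181 184 188 159 190 183 183 182 173 173 181 188]
 [176 173 181 177 176 178 180 183 179 180 174 171 174 170 171 175]
 [177 173 169 179 179 179 179 177 177 177 176 176 172 166 174 173]
 [185 183 177 168 175 175 179 175 175 176 177 173 175 172 168 173]
 [135 182 185 180 172 172 178 181 177 177 173 175 177 174 172 171]
 [ 51  89 166 185 185 177 172 177 180 177 174 176 174 170 174 176]
 [ 62  36  98 142 179 186 179 169 170 176 176 176 175 172 174 172]
 [ 97  84  29  64  94 169 183 185 177 175 177 182 181 175 175 174]
 [ 91  91  97  58  41 109 151 185 187 181 173 172 177 177 178 174]
 [ 93  93  93  98  85  19  64 100 173 185 181 178 174 176 180 184]]
wrist: tip px [[255. 234.]]
0 [np.float64(0.85), np.float64(0.86)]
0.1 [np.float64(0.87), np.float64(0.78)]
0.2 [np.float64(0.8), np.float64(0.69)]
```

carry_out(hand=[-1,-1,-1,-1,-1], linear=[[0.0008,0,0],[0.0016,0,0],[0.0024,0,0],[0.0032,0,0],[0.004,0,0]], rot=[[0,0,0],[0,0,0],[0,0,0],[0,0,0],[0,0,0]])

```text
clock: 24.95
tcp_pos: [447.5, 125.3, 86.4]
tool_rot: [0.333, 1.571, -1.092]
contact_force: [-0.8, 0.1, -0.6]
gripper_width: -0.001
```

carry_out(hand=[-1,-1,-1,-1,-1], linear=[[0.0004,0,0],[0.0008,0,0],[0.0012,0,0],[0.0016,0,0],[0.002,0,0]], rot=[[0,0,0],[0,0,0],[0,0,0],[0,0,0],[0,0,0]])

```text
clock: 25.45
tcp_pos: [447.5, 125.3, 84.4]
tool_rot: [2.883, 1.571, 1.458]
contact_force: [0.8, -0.3, -0.0]
gripper_width: -0.002
```

carry_out(hand=[-1,-1,-1,-1,-1], linear=[[0.0004,0,0],[0.0008,0,0],[0.0012,0,0],[0.0016,0,0],[0.002,0,0]], rot=[[0,0,0],[0,0,0],[0,0,0],[0,0,0],[0,0,0]])

```text
clock: 25.95
tcp_pos: [447.5, 125.3, 82.4]
tool_rot: [1.297, 1.571, -0.128]
contact_force: [-0.9, -0.3, -0.3]
gripper_width: -0.001
```

carry_out(hand=[-1,-1,-1,-1,-1], linear=[[0.0004,0,0],[0.0008,0,0],[0.0012,0,0],[0.0016,0,0],[0.002,0,0]], rot=[[0,0,0],[0,0,0],[0,0,0],[0,0,0],[0,0,0]])

```text
clock: 26.45
tcp_pos: [447.6, 125.3, 80.8]
tool_rot: [1.351, 1.571, -0.074]
contact_force: [-3.3, -1.2, 11.6]
gripper_width: -0.001
```

Firm contact (11.6 N) at TCP 81, which is a fingertip height of about 101: the lid is seated on the rim. Retracting.

carry_out(hand=[-1,-1,-1,-1,-1], linear=[[-0.01,0,0],[-0.04,0,0],[-0.08,0,0],[-0.12,0,0],[-0.15,0,0]], rot=[[0,0,0],[0,0,0],[0,0,0],[0,0,0],[0,0,0]])

```text
clock: 26.95
tcp_pos: [447.9, 125.4, 233.4]
tool_rot: [1.529, 1.568, 0.104]
contact_force: [0.9, -0.2, -1.1]
gripper_width: 0.003
```

carry_out(hand=[-1,-1,-1,-1,-1], linear=[[0,0,0],[0,0,0],[0,0,0],[0,0,0],[0,0,0]], rot=[[0,0,0],[0,0,0],[0,0,0],[0,0,0],[0,0,0]])

```text
clock: 27.45
tcp_pos: [447.0, 125.2, 229.6]
tool_rot: [-1.574, 1.569, -2.999]
contact_force: [-0.4, -0.5, 0.1]
gripper_width: -0.002
```

```bash
python3 lid.py | sed -n '1,3p;12,13p'; python3 - <<'E'
from h import *
S=r.grab_frame("side");g=S["color"][:,:,::-1];print([tuple(int(t) for t in g[v,229]) for v in range(198,214)])
r.job_done()
E
```

```text
0 [np.float64(0.91), np.float64(0.94)]
0.1 [np.float64(0.95), np.float64(0.86)]
0.2 [np.float64(0.89), np.float64(0.78)]
wood px in box area (0, 1, 125, 129) 3037
27.5 [447. 125. 230.] [ 0.2 -0.5 -1. ]
[(118, 161, 203), (112, 155, 199), (118, 156, 200), (121, 163, 207), (122, 181, 227), (70, 111, 157), (31, 55, 83), (69, 73, 84), (69, 65, 61), (41, 48, 53), (108, 131, 146), (104, 123, 139), (102, 120, 133), (104, 127, 139), (102, 119, 133), (99, 118, 134)]
the job is handed in; nothing more can be done
```

The job is done and handed in at about 27.5 s, well inside the 72 s limit. I lifted the tray by its handle and tipped it to 40° with the lip inside the mouth of the box. The gripper stayed on the handle throughout. I set the empty tray back where it came from and pushed the lid over from behind until it fell shut. Then I pressed it lightly near its free edge and withdrew.

What the last checks showed:
- **Biscotti:** the top view before closing showed all three lying flat in the box.
- **Tray and bystanders:** a view near the end showed the tray flat, empty and clear of the box. The bystanders in frame and the red and turquoise look-alikes looked unmoved by eye; I did not measure them.
- **Lid:** the side view put the edge of its top face at about 102–105 mm. The press met firm contact at 11.6 N, and the lid looked the same afterwards.

Two checks disagreed or were weak:
- **Press height:** I expected contact with the TCP at about 102 mm, but it came at 81 mm. The side view showed the shut fingertips about 20 mm above the reported TCP, which puts the contact at the lid top.
- **Lid angle:** the automatic estimate from the side view cannot tell 0 from 0.1 rad. That the lid is fully shut rests on the edge height and the firm contact.

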